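# Open the topping jar on the pastry counter

### The job

The steel sugar dredger is standing on the white plate: first move it over to the cork mat and leave it standing there. Then unscrew the yellow cap from its jar (anticlockwise, nearly two turns, without forcing it off the thread), lift it clear, and set it right way up (open side down) on the white plate. Both must stand wholly on their plate or mat, and nothing else on the counter may be shifted or knocked over.

Things in the scene. Friction and masses are not known exactly. Their poses are not given: they have to be found in the camera images.
- cap_center (a point): Yellow ribbed screw cap, 60 mm outer diameter, 42 mm tall, 80 g, hollow, open below; the point is at its centre, 21 mm above its lower edge and 21 mm below its flat top; z is its axis (up). It starts fully screwed onto the amber jar. Lifted 45 mm above its shut place it is wholly off the neck.
- jar_mouth (a point): Centre of the rim of the amber jar's white threaded neck (48 mm over the thread) under the yellow cap; z up; 153 mm above the counter. Cap shut: the cap's centre is 16 mm below this point, its flat top 5 mm above it.
- blue_jar_top (a point): Centre of the top of the blue cap of a second jar of the same shape, 158 mm above the counter, cap 60 mm across, jar 84 mm across, holder 104 mm across, fixed. Not to be opened: an obstacle.
- red_jar_top (a point): Centre of the top of the red cap of a third such jar, same sizes, fixed. Not to be opened: an obstacle.
- plate_top (a point): Centre of the flat top of the white round plate with a blue rim line, 140 mm across, 12 mm high, fixed to the counter; z up. The dredger stands on it at the start; the yellow cap goes here.
- mat_top (a point): Centre of the top of the round pale cork mat with a darker edge, 124 mm across, 6 mm high, fixed to the counter; z up. The dredger goes here.
- dredger_center (a point): Steel sugar dredger (shaker), an upright cylinder 56 mm across up to 98 mm height, then a domed lid, 123 mm tall in all, about 250 g; the point is on its axis 60 mm above its foot; z is its axis.
- mug_mid (a point): Blue mug, 72 mm across at the rim, 88 mm tall, with a handle reaching about 35 mm out on its own +y side; loose; the point is on its axis at half height. Leave alone.
- syrup_mid (a point): Amber syrup bottle, 66 mm across, 230 mm tall, loose; the point is on its axis at half height. Leave alone.
- carton_mid (a point): Cardboard carton with a red band, 90 mm (its x) by 130 mm (its y), 85 mm tall, loose; point at its centre. Leave alone.
- tin_a_mid (a point): Tin with a green label, 68 mm across, 75 mm tall, loose; point at its centre. Leave alone.
- tin_b_mid (a point): Tin with a yellow label, 68 mm across, 75 mm tall, loose; point at its centre. Leave alone.
- bowl_mid (a point): White bowl, 110 mm across at the rim, 50 mm tall, loose; the point is on its axis at half height. Leave alone.
- cap: The same cap; origin on its axis at its lower edge, z up. Two-start thread, loose (1 to 2 mm of play) and easy to turn: anticlockwise seen from above raises it 14 mm per turn; it lets go after about 1.7 turns (10.5 rad, 24 mm of rise), then lifts straight off; before that, pulling does not free it. Let go part-way, it stays where it is.
- jar: The same amber jar, 84 mm across up to 92 mm height, clamped in a round dark wooden holder (104 mm across, 30 mm high) fixed to the counter: it cannot turn or move; origin on its axis at the counter, z up.
- plate: The same white plate; origin on its axis at the counter.
- dredger: The same dredger; origin on its axis at its foot, z up.
Not all that is in view belongs to the job. Of the things that look like the part that bears mat_top, the largest one is meant.

How it is judged:
By the outcome, as a careful person would: the job done as asked, in the order asked, and still so for the second after the job is handed in, with the robot touching nothing.
It also fails if it takes over 72 s, if anything falls off the work surface, if the arm or the gripper's body presses on something with over 40 N, if the wrist force passes 120 N, or if a joint passes its speed limit or range.

### The arm

A 7-joint arm with a two-finger parallel gripper is mounted at the origin on the work surface. World frame = base frame: x ahead of the robot, y to its left, z up, the work surface at z = 0. Lengths are in m, angles in degrees, forces in N, time in s.
With the tool pointing down it reaches from about 0.4 to 0.875 m from the base axis. Payload 6.5 kg.
Tool frame: the origin (TCP) lies at the very end of the fingers, on their centre line; the grasp point (between the pads) lies arm.hold_point_z behind it (arm.hold_point_z is the distance from the TCP to the grasp point, in m); z points along the fingers, y is the line along which they close (so a half turn about z gives the same grasp; the last joint's range is limited). The gripper opens to 88 mm and grips with 3 to 60 N. Pads are 18 mm wide; open, the fingers measure 123 mm over their backs; the gripper's body (75 mm by 187 mm) begins 45 mm behind the grasp point.
Start: joints at [-74.725, 30.733, -0.252, 88.115, 0.149, 61.152, -4.079], TCP at [0.212, 0.614, 0.239] pointing down, gripper open.
Joint ranges: [-154.64, 154.64], [-21.42, 123.67], [-72.66, 72.17], [13.99, 137.28], [-74.86, 254.86], [10.95, 109.41], [-158.01, 158.01]. Speed limits (degrees/s): [136.94, 136.94, 180, 180, 180, 180, 180].

### API

Orientations are given as [roll, pitch, yaw] about the fixed x, y, z axes, in that order (R = Rz(yaw) Ry(pitch) Rx(roll)).
In Python, from bench import arm gives the robot as it stands.
- The arm moves only by the tool move_arm, never from a script. Its argument "steps" is a list of rows, each an object of numbers: "dx", "dy", "dz": the shift along the tool's x, y, z normalised to -1 to 1, where 1 is 20 cm; "roll": the turn about the tool's z normalised to -1 to 1, where 1 is 360 degrees. A call has 1 to 5 rows; each row is the pose to reach, as a shift and turn from the pose commanded when the call began, along the tool's axes at that moment, turning the shorter way round; what a row does not reach only later rows make up. A row lasts 1/10 s, in which the tool goes at most 50 mm and 8.59 degrees, less where a joint would pass 70% of its speed; a pose out of reach is approached as far as the arm can. A call with a number of a shift or a turn outside -1 to 1 is refused whole. A call with a gripper value outside its range is refused whole. "hand" is the opening, from 0 (shut) to 1 (fully open), set as the call begins (left out, the last holds). The fingers move at their own pace and stop on an object; "squeeze" is the grip in N (left out, the last holds). Time passes only in rows, so rows that repeat a pose let the fingers close. It gives the time, the measured TCP pose, the force, the opening and the grip force at its end, in the units of the state.
- arm.read_state(): the state, without advancing time (a new reading comes with each control period).
- arm.read_camera(name): name is "side" or "top" or "wrist"; returns a dict with "frame" (480x640x3 uint8, red, green, blue), "fx", "fy", "cx", "cy" (pixels), "R" (3x3) and "t" (3): a world point X has camera coordinates R X + t. Camera axes: x right, y down, z forward; pixel columns grow to the right and rows downward; lengths in m; the calibration is good to about 2 mm. The wrist camera is an equidistant fisheye: a pixel r from the principal point sees the ray r / f radians off the axis. A picture is of the moment at which its call begins. There is no depth.
- arm.job_done(): hands the job in; it is judged then, once.
Trained networks look in the newest picture that a camera, given by its name, has taken for a name from the list of things; names that differ only in an ending like _2 or _b are one class to them, and where a whole thing is asked for, a point or a joint stands for the part that bears it (a point fixed in the world has none). Each returns a list of dicts, best first, with "p" (0 to 1); they miss things now and then, are a little off and sometimes report something else, mostly with a low value. They report only what shows in the picture. A call takes as long as a camera call. They do not tell look-alikes from the thing itself.
- arm.recognise(camera, name): "rect" ([left, top, right, bottom] in pixels, round what is visible of it).
- arm.cut_out(camera, name): "pixels" (480x640 bool, what is visible of it) and "rect" ([left, top, right, bottom] in pixels, round what is visible of it).
The state is a dict: "t": time; "joints": joint angles; "qvel": joint speeds; "joint_efforts": joint torques, N m; "position": TCP position; "orientation": TCP orientation; "ft_force": force on the tool from outside, world axes, zero at the start; "moment": the same for the moment, N m; "gripper_width": finger opening in m; "grip_force": force on a finger pad.
Only numpy, scipy, OpenCV 4.12 (cv2) and the standard library are available. Lean on these libraries where they do the work, as an engineer would, in place of code of your own. Each camera call takes 0.05 s, during which the arm holds its last target. There are 200 camera calls.

## Working session

There is one attempt and no reset: what is moved stays moved. The work goes in short steps, Python scripts to look and compute and a tool call to move; the robot and the scene stay as the last step left them, time stands still between calls to the robot, and variables do not carry over. Pictures are saved under pics/ and viewed, at most 10 in all, crops included, and the job is handed in when it is done.

Besides the shell and the picture viewer there is one more tool, called after "Request:" in YAML: its name, and indented under it one key for each argument. move_arm: Moves the arm, as the interface text tells. Its arguments: {"type":"object","properties":{"steps":{"type":"array"},"hand":{"type":"number"},"squeeze":{"type":"number"}},"required":["steps"]}

```bash
mkdir -p pics; ls; cat > h.py <<'E'
import numpy as np, cv2
from bench import arm
def ray(c,u,v):
    d=np.linalg.inv(c["R"])@np.array([(u-c["cx"])/c["fx"],(v-c["cy"])/c["fy"],1.0]); o=-c["R"].T@c["t"]
    return o,d
def onz(c,u,v,z):
    o,d=ray(c,u,v); return o+d*(z-o[2])/d[2]
def proj(c,X):
    p=c["R"]@np.array(X)+c["t"]; return [c["fx"]*p[0]/p[2]+c["cx"],c["fy"]*p[1]/p[2]+c["cy"]]
E
python3 - <<'E'
from h import *
ims={}
for n in("top","side"):
    c=arm.read_camera(n); cv2.imwrite(f"pics/{n}1.png",c["frame"][:,:,::-1]); ims[n]=c
    print(n,c["fx"],c["cx"],c["cy"],(-c["R"].T@c["t"]).round(3),c["R"].round(2).tolist())
c=ims["top"]
for n,z in [("cap_center",.158),("blue_jar_top",.158),("red_jar_top",.158),("plate_top",.012),("mat_top",.006),("dredger_center",.06),("mug_mid",.088),("syrup_mid",.23),("carton_mid",.085),("tin_a_mid",.075),("bowl_mid",.05)]:
    for r in arm.recognise("top",n)[:4]:
        l,t,R,b=r["rect"]; print(n,round(r["p"],2),[int(x) for x in r["rect"]],onz(c,(l+R)/2,(t+b)/2,z).round(3))
s=arm.read_state();print(s["t"],s["position"],s["orientation"],arm.hold_point_z)
E
```

```text
pics
top 570.5399830580159 321.8090233561719 246.0598809759986 [0.414 0.013 1.362] [[-0.01, -1.0, 0.01], [-1.0, 0.01, -0.05], [0.05, -0.01, -1.0]]
side 545.648625707399 317.67214762800063 237.5035016036059 [ 0.006 -0.996  0.776] [[0.9, -0.43, 0.0], [-0.22, -0.47, -0.86], [0.37, 0.77, -0.52]]
cap_center 0.77 [209, 153, 238, 186] [0.637 0.213 0.158]
cap_center 0.46 [430, 312, 479, 361] [ 0.282 -0.272  0.158]
blue_jar_top 0.87 [390, 178, 441, 225] [ 0.567 -0.194  0.158]
red_jar_top 0.88 [322, 182, 365, 225] [ 0.564 -0.042  0.158]
plate_top 0.86 [356, 234, 412, 294] [ 0.437 -0.141  0.012]
plate_top 0.33 [238, 249, 289, 298] [0.417 0.143 0.012]
plate_top 0.2 [321, 183, 364, 225] [ 0.58  -0.045  0.012]
plate_top 0.16 [379, 249, 409, 277] [ 0.44  -0.166  0.012]
mat_top 0.97 [179, 306, 217, 347] [0.292 0.298 0.006]
mat_top 0.94 [237, 249, 290, 301] [0.413 0.144 0.006]
mat_top 0.76 [145, 200, 183, 235] [0.551 0.38  0.006]
dredger_center 0.92 [377, 249, 404, 275] [ 0.44  -0.152  0.06 ]
mug_mid 0.71 [312, 256, 344, 301] [ 0.404 -0.009  0.088]
mug_mid 0.71 [353, 233, 413, 292] [ 0.438 -0.131  0.088]
mug_mid 0.49 [208, 153, 238, 188] [0.648 0.227 0.088]
syrup_mid 0.83 [118, 252, 169, 281] [0.431 0.359 0.23 ]
syrup_mid 0.67 [210, 154, 253, 203] [0.606 0.185 0.23 ]
syrup_mid 0.17 [253, 121, 283, 160] [0.682 0.112 0.23 ]
carton_mid 0.55 [462, 258, 531, 302] [ 0.399 -0.386  0.085]
tin_a_mid 0.7 [209, 155, 253, 199] [0.635 0.21  0.075]
tin_a_mid 0.57 [364, 123, 389, 153] [ 0.723 -0.121  0.075]
bowl_mid 0.91 [430, 312, 478, 362] [ 0.269 -0.296  0.05 ]
0.65 [0.2123469  0.61431825 0.23871239] [1.79999890e+02 3.05222441e-03 1.60935314e+02] 0.0187
```

View pics/top1.png

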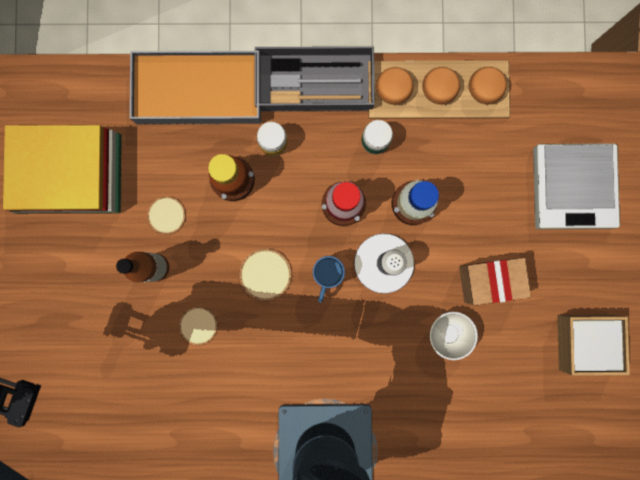

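View pics/side1.png

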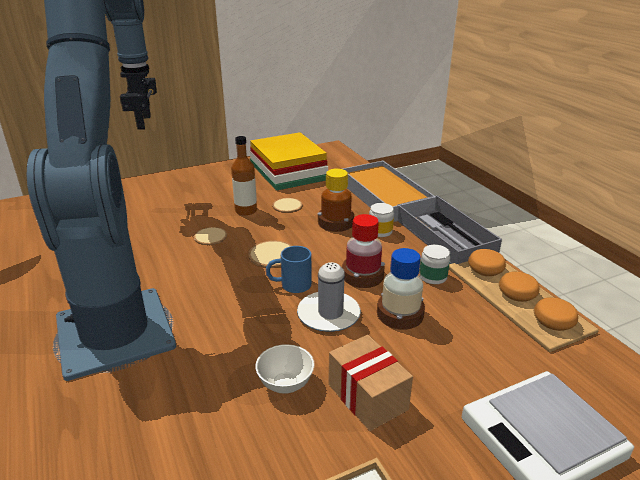

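The top view shows the plate at about (384,263) with the dredger's lid at (392,262). The largest mat is at (266,274) and the yellow cap at (222,168). The mug sits between the plate and the mat at (329,271). The side view agrees. I'll refine these by colour and check them in the side camera.

```bash
python3 - <<'E'
from h import *
c=arm.read_camera("top"); s=arm.read_camera("side")
def blob(c,m,box):
    l,t,r,b=box; k=np.zeros(m.shape,np.uint8); k[t:b,l:r]=m[t:b,l:r]
    n,lab,st,ce=cv2.connectedComponentsWithStats(k); i=1+st[1:,4].argmax(); 
    cn=max(cv2.findContours((lab==i).astype(np.uint8),0,1)[0],key=len); (x,y),r=cv2.minEnclosingCircle(cn)
    return st[i],(x,y),r,ce[i]
H=cv2.cvtColor(c["frame"],cv2.COLOR_RGB2HSV); 
f=H.astype(int)
yel=(f[:,:,0]>20)&(f[:,:,0]<35)&(f[:,:,1]>170)&(f[:,:,2]>120)
print("yel",*blob(c,yel,(195,140,255,210)))
st,cc,r,ce=blob(c,yel,(195,140,255,210)); print(onz(c,*cc,.158),onz(c,*ce,.158), "r",r/570*(1.362-.158))
wh=(f[:,:,1]<45)&(f[:,:,2]>120)
st,cc,r,ce=blob(c,wh,(345,225,425,305)); print("plate",cc,onz(c,*cc,.012),r/570*1.35)
mt=(f[:,:,1]<130)&(f[:,:,2]>150)
st,cc,r,ce=blob(c,mt,(230,240,300,310)); print("mat",cc,onz(c,*cc,.006),onz(c,*ce,.006),r/570*1.356)
# dredger: render outlines compare; cut-out
d=arm.cut_out("top","dredger_center")[0]; ds=arm.cut_out("side","dredger_center")[0]; print(d["rect"],ds["rect"],d["p"],ds["p"])
from scipy.optimize import minimize
def sil(c,x,y,z0=.012):
    P=[proj(c,(x+rr*np.cos(a),y+rr*np.sin(a),z0+z)) for z,rr in((0,.028),(.098,.028),(.112,.022),(.123,.006)) for a in np.linspace(0,6.28,24)]
    m=np.zeros((480*4,640*4),np.uint8); cv2.fillConvexPoly(m,(cv2.convexHull(np.array(P,np.float32))*4).astype(int),1); return cv2.resize(m*255,(640,480),interpolation=cv2.INTER_AREA)/255
cost=lambda q:np.abs(sil(c,*q)-d["pixels"]).sum()+np.abs(sil(s,*q)-ds["pixels"]).sum()
o=minimize(cost,(.44,-.155),method="Nelder-Mead",options=dict(initial_simplex=[(.44,-.155),(.45,-.155),(.44,-.145)])); print("dredger",o.x,o.fun,d["pixels"].sum(),ds["pixels"].sum())
Hs=cv2.cvtColor(s["frame"],cv2.COLOR_RGB2HSV).astype(int)
ys=(Hs[:,:,0]>20)&(Hs[:,:,0]<35)&(Hs[:,:,1]>170)&(Hs[:,:,2]>100)
st,cc,r,ce=blob(s,ys,(315,160,365,200)); print("side cap",st,ce, onz(s,*ce,.137))
E
```

```text
yel [228 155   8  25  28] (228.5, 167.0) 12.010512351989746 [232.89285714 167.28571429]
[0.6436372  0.20367282 0.158     ] [0.64298262 0.19434222 0.158     ] r 0.025369573459290622
plate (383.8431091308594, 263.0056457519531) [ 0.44068998 -0.1411428   0.012     ] 0.07076402814764726
mat (265.11920166015625, 273.9801330566406) [0.41631244 0.14027824 0.006     ] [0.41813347 0.13967686 0.006     ] 0.059942891612805825
[378.9, 247.3, 409.9, 279.3] [320.4, 263.6, 342.6, 321.2] 0.77 0.95
dredger [ 0.44047802 -0.15204113] 148.3764705882353 601 1293
side cap [326 168  22  23 436] [336.46788991 179.23853211] [0.64245289 0.21646893 0.137     ]
```

Request:
move_arm:
  steps:
    - {"dx": -0.89, "dy": -0.433, "dz": -0.45, "roll": -0.053}
    - {"dx": -0.89, "dy": -0.433, "dz": -0.45, "roll": -0.053}
    - {"dx": -0.89, "dy": -0.433, "dz": -0.45, "roll": -0.053}
    - {"dx": -0.89, "dy": -0.433, "dz": -0.45, "roll": -0.053}
    - {"dx": -0.89, "dy": -0.433, "dz": -0.45, "roll": -0.053}
  hand: 1

```text
t: 1.35
position: [0.3575, 0.4708, 0.3313]
orientation: [179.9, 0.2, 179.6]
ft_force: [0.9, 0.8, 0.1]
gripper_width: 0.0879
grip_force: 0.0
```

Request:
move_arm:
  steps:
    - {"dx": -0.5, "dy": -0.97}
    - {"dx": -0.5, "dy": -0.97}
    - {"dx": -0.5, "dy": -0.97}
    - {"dx": -0.5, "dy": -0.97}
    - {"dx": -0.5, "dy": -0.97}

```text
validation failed for argument at $.st...
```

Request:
move_arm:
  steps:
    - {"dy": -0.95}
    - {"dy": -0.95}
    - {"dy": -0.95}
    - {"dy": -0.95}
    - {"dy": -0.95}

```text
validation failed for argument at $.st...
```

Request:
move_arm:
  steps:
    - {"dx": 0.06, "dy": -0.95}
    - {"dx": 0.06, "dy": -0.95}
    - {"dx": 0.06, "dy": -0.95}
    - {"dx": 0.06, "dy": -0.95}
    - {"dx": 0.06, "dy": -0.95}

```text
validation failed for argument at $.st...
```

Request:
move_arm:
  steps:
    - {"dy": -0.26, "dz": 0.65}
    - {"dy": -0.26, "dz": 0.65}
    - {"dy": -0.26, "dz": 0.65}
    - {"dy": -0.26, "dz": 0.65}
    - {"dy": -0.26, "dz": 0.65}

```text
validation failed for argument at $.st...
```

All four calls were refused, probably because a row needs all four fields. I'll send them in full.

Request:
move_arm:
  steps:
    - {"dx": -0.5, "dy": -0.97, "dz": 0, "roll": 0}
    - {"dx": -0.5, "dy": -0.97, "dz": 0, "roll": 0}
    - {"dx": -0.5, "dy": -0.97, "dz": 0, "roll": 0}
    - {"dx": -0.5, "dy": -0.97, "dz": 0, "roll": 0}
    - {"dx": -0.5, "dy": -0.97, "dz": 0, "roll": 0}

```text
t: 1.85
position: [0.4545, 0.2755, 0.3288]
orientation: [-179.9, 0.1, 179.7]
ft_force: [0.5, 0.6, -0.6]
gripper_width: 0.0878
grip_force: 0.0
```

Request:
move_arm:
  steps:
    - {"dx": 0, "dy": -0.95, "dz": 0, "roll": 0}
    - {"dx": 0, "dy": -0.95, "dz": 0, "roll": 0}
    - {"dx": 0, "dy": -0.95, "dz": 0, "roll": 0}
    - {"dx": 0, "dy": -0.95, "dz": 0, "roll": 0}
    - {"dx": 0, "dy": -0.95, "dz": 0, "roll": 0}

```text
t: 2.35
position: [0.4523, 0.0851, 0.3288]
orientation: [-179.9, 0.0, 179.6]
ft_force: [-0.2, 0.3, 1.1]
gripper_width: 0.0885
grip_force: 0.0
```

Request:
move_arm:
  steps:
    - {"dx": 0.06, "dy": -0.95, "dz": 0, "roll": 0}
    - {"dx": 0.06, "dy": -0.95, "dz": 0, "roll": 0}
    - {"dx": 0.06, "dy": -0.95, "dz": 0, "roll": 0}
    - {"dx": 0.06, "dy": -0.95, "dz": 0, "roll": 0}
    - {"dx": 0.06, "dy": -0.95, "dz": 0, "roll": 0}

```text
t: 2.85
position: [0.44, -0.1039, 0.329]
orientation: [-179.9, 0.0, 179.6]
ft_force: [0.9, 1.3, -0.5]
gripper_width: 0.0882
grip_force: 0.0
```

Request:
move_arm:
  steps:
    - {"dx": 0, "dy": -0.24, "dz": 0.16, "roll": 0}
    - {"dx": 0, "dy": -0.24, "dz": 0.4, "roll": 0}
    - {"dx": 0, "dy": -0.24, "dz": 0.6, "roll": 0}
    - {"dx": 0, "dy": -0.24, "dz": 0.645, "roll": 0}
    - {"dx": 0, "dy": -0.24, "dz": 0.645, "roll": 0}

```text
t: 3.35
position: [0.4403, -0.146, 0.199]
orientation: [180.0, -0.2, -179.9]
ft_force: [-0.2, -0.1, 0.5]
gripper_width: 0.0883
grip_force: 0.0
```

```bash
python3 - <<'E'
from h import *
c=arm.read_camera("wrist"); cv2.imwrite("pics/w1.png",c["frame"][:,:,::-1])
s=arm.read_state(); print(s["position"],s["joints"],c["fx"],c["cx"],c["cy"])
def fproj(X):
    p=c["R"]@np.array(X)+c["t"]; th=np.arctan2(np.hypot(p[0],p[1]),p[2]); a=np.arctan2(p[1],p[0]); return c["cx"]+c["fx"]*th*np.cos(a),c["cy"]+c["fy"]*th*np.sin(a)
print("expected dredger top",fproj((.4405,-.152,.135)),"base edge",fproj((.4405,-.152,.012)))
E
```

```text
[ 0.44140737 -0.14660639  0.20048416] [ -6.2965823   16.43381774  22.6040872  118.39198834  -8.61714181
  46.68738042 111.51468913] 371.64829954431775 324.9724188612631 234.9454870748386
expected dredger top (np.float64(314.20864719560194), np.float64(253.78174468547678)) base edge (np.float64(317.7875530636968), np.float64(206.43593721405347))
```

View pics/w1.png

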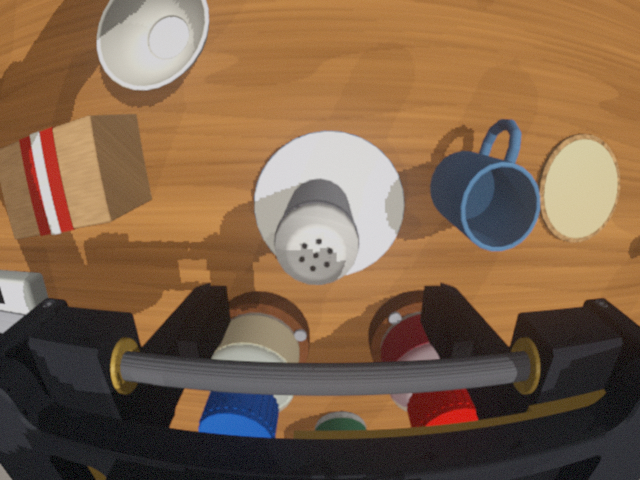

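The dredger's lid is at about (317,250), within 3 px of where I predicted, so the position is good. The way down is clear of the red and blue caps.

Request:
move_arm:
  steps:
    - {"dx": 0, "dy": -0.025, "dz": 0.0, "roll": 0}
    - {"dx": 0, "dy": -0.025, "dz": 0.15, "roll": 0}
    - {"dx": 0, "dy": -0.025, "dz": 0.35, "roll": 0}
    - {"dx": 0, "dy": -0.025, "dz": 0.52, "roll": 0}
    - {"dx": 0, "dy": -0.025, "dz": 0.6, "roll": 0}

```text
t: 3.9
position: [0.441, -0.1525, 0.0791]
orientation: [180.0, 0.0, -179.9]
ft_force: [0.8, 0.4, 0.7]
gripper_width: 0.0883
grip_force: 0.0
```

Request:
move_arm:
  steps:
    - {"dx": 0, "dy": 0, "dz": 0, "roll": 0}
    - {"dx": 0, "dy": 0, "dz": 0, "roll": 0}
    - {"dx": 0, "dy": 0, "dz": 0, "roll": 0}
    - {"dx": 0, "dy": 0, "dz": 0, "roll": 0}
    - {"dx": 0, "dy": 0, "dz": 0, "roll": 0}
  hand: 0
  squeeze: 15

```text
t: 4.4
position: [0.4416, -0.1526, 0.0809]
orientation: [-180.0, 0.1, -180.0]
ft_force: [-0.2, 1.7, 7.4]
gripper_width: 0.0554
grip_force: 15.0
```

Request:
move_arm:
  steps:
    - {"dx": 0, "dy": 0, "dz": -0.05, "roll": 0}
    - {"dx": 0, "dy": 0, "dz": -0.2, "roll": 0}
    - {"dx": 0, "dy": 0, "dz": -0.4, "roll": 0}
    - {"dx": 0, "dy": 0, "dz": -0.55, "roll": 0}
    - {"dx": 0, "dy": 0, "dz": -0.6, "roll": 0}
  squeeze: 20

```text
t: 4.9
position: [0.4417, -0.1532, 0.2027]
orientation: [-180.0, 0.3, 180.0]
ft_force: [1.1, -0.8, -3.1]
gripper_width: 0.0554
grip_force: 19.9
```

Request:
move_arm:
  steps:
    - {"dx": 0.02, "dy": 0.1, "dz": 0, "roll": 0}
    - {"dx": 0.05, "dy": 0.25, "dz": 0, "roll": 0}
    - {"dx": 0.08, "dy": 0.43, "dz": 0, "roll": 0}
    - {"dx": 0.1, "dy": 0.61, "dz": 0, "roll": 0}
    - {"dx": 0.12, "dy": 0.79, "dz": 0, "roll": 0}

```text
t: 5.4
position: [0.4151, 0.0065, 0.199]
orientation: [-180.0, -0.1, 180.0]
ft_force: [1.0, 1.3, -1.6]
gripper_width: 0.0552
grip_force: 19.9
```

Request:
move_arm:
  steps:
    - {"dx": 0, "dy": 0.2, "dz": 0, "roll": 0}
    - {"dx": 0, "dy": 0.4, "dz": 0, "roll": 0}
    - {"dx": 0, "dy": 0.56, "dz": 0, "roll": 0}
    - {"dx": 0, "dy": 0.65, "dz": 0, "roll": 0}
    - {"dx": 0, "dy": 0.67, "dz": 0, "roll": 0}

```text
t: 5.9
position: [0.4155, 0.1413, 0.199]
orientation: [-180.0, -0.1, -179.8]
ft_force: [-0.7, -0.8, -2.3]
gripper_width: 0.055
grip_force: 19.9
```

Request:
move_arm:
  steps:
    - {"dx": 0, "dy": 0, "dz": 0.15, "roll": 0}
    - {"dx": 0, "dy": 0, "dz": 0.33, "roll": 0}
    - {"dx": 0, "dy": 0, "dz": 0.48, "roll": 0}
    - {"dx": 0, "dy": 0, "dz": 0.55, "roll": 0}
    - {"dx": 0, "dy": 0, "dz": 0.58, "roll": 0}

```text
t: 6.4
position: [0.4151, 0.1374, 0.082]
orientation: [-179.9, -0.2, 179.9]
ft_force: [0.5, 0.3, -2.4]
gripper_width: 0.0553
grip_force: 19.9
```

Request:
move_arm:
  steps:
    - {"dx": 0, "dy": 0, "dz": 0.01, "roll": 0}
    - {"dx": 0, "dy": 0, "dz": 0.02, "roll": 0}
    - {"dx": 0, "dy": 0, "dz": 0.03, "roll": 0}
    - {"dx": 0, "dy": 0, "dz": 0.035, "roll": 0}
    - {"dx": 0, "dy": 0, "dz": 0.035, "roll": 0}

```text
t: 6.9
position: [0.4166, 0.1395, 0.077]
orientation: [180.0, 0.0, -180.0]
ft_force: [-0.4, 0.5, -2.2]
gripper_width: 0.055
grip_force: 19.9
```

Request:
move_arm:
  steps:
    - {"dx": 0, "dy": 0, "dz": 0.004, "roll": 0}
    - {"dx": 0, "dy": 0, "dz": 0.009, "roll": 0}
    - {"dx": 0, "dy": 0, "dz": 0.009, "roll": 0}

```text
t: 7.2
position: [0.4165, 0.1394, 0.075]
orientation: [180.0, 0.0, -180.0]
ft_force: [0.5, 1.2, -2.7]
gripper_width: 0.0553
grip_force: 19.9
```

Request:
move_arm:
  steps:
    - {"dx": 0, "dy": 0, "dz": 0.005, "roll": 0}
    - {"dx": 0, "dy": 0, "dz": 0.01, "roll": 0}
    - {"dx": 0, "dy": 0, "dz": 0.01, "roll": 0}

```text
t: 7.5
position: [0.4168, 0.1402, 0.0743]
orientation: [179.9, 0.0, -180.0]
ft_force: [-6.0, 0.6, 20.7]
gripper_width: 0.0549
grip_force: 19.9
```

It has touched down. Next I'll ease off, release and retreat upwards.

Request:
move_arm:
  steps:
    - {"dx": 0, "dy": 0, "dz": -0.005, "roll": 0}
    - {"dx": 0, "dy": 0, "dz": -0.005, "roll": 0}

```text
t: 7.7
position: [0.4166, 0.1397, 0.0743]
orientation: [180.0, 0.0, -180.0]
ft_force: [-1.9, 0.3, 9.2]
gripper_width: 0.055
grip_force: 20.0
```

Request:
move_arm:
  steps:
    - {"dx": 0, "dy": 0, "dz": 0, "roll": 0}
    - {"dx": 0, "dy": 0, "dz": 0, "roll": 0}
    - {"dx": 0, "dy": 0, "dz": 0, "roll": 0}
    - {"dx": 0, "dy": 0, "dz": 0, "roll": 0}
    - {"dx": 0, "dy": 0, "dz": 0, "roll": 0}
  hand: 1

```text
t: 8.2
position: [0.4163, 0.1393, 0.0738]
orientation: [-180.0, -0.0, -180.0]
ft_force: [0.2, 0.5, 1.1]
gripper_width: 0.0885
grip_force: 0.0
```

Request:
move_arm:
  steps:
    - {"dx": 0, "dy": 0, "dz": -0.1, "roll": 0}
    - {"dx": 0, "dy": 0, "dz": -0.3, "roll": 0}
    - {"dx": 0, "dy": 0, "dz": -0.5, "roll": 0}
    - {"dx": 0, "dy": 0, "dz": -0.75, "roll": 0}
    - {"dx": 0, "dy": 0, "dz": -0.9, "roll": 0}

```text
t: 8.7
position: [0.4172, 0.1395, 0.2572]
orientation: [179.9, 0.2, 180.0]
ft_force: [0.0, 0.9, -0.0]
gripper_width: 0.0881
grip_force: 0.0
```

```bash
python3 - <<'E'
from h import *
s=arm.read_state(); print(s["t"],s["position"],s["orientation"],s["joints"])
c=arm.read_camera("wrist"); cv2.imwrite("pics/w2.png",c["frame"][:,:,::-1])
E
```

```text
8.7 [0.41723405 0.13948774 0.25715378] [179.90615768   0.18362662 179.98894942] [-38.26402181   8.37301141  15.38852625 118.09505015  -2.76776634
  53.65415669  68.59042222]
```

View pics/w2.png

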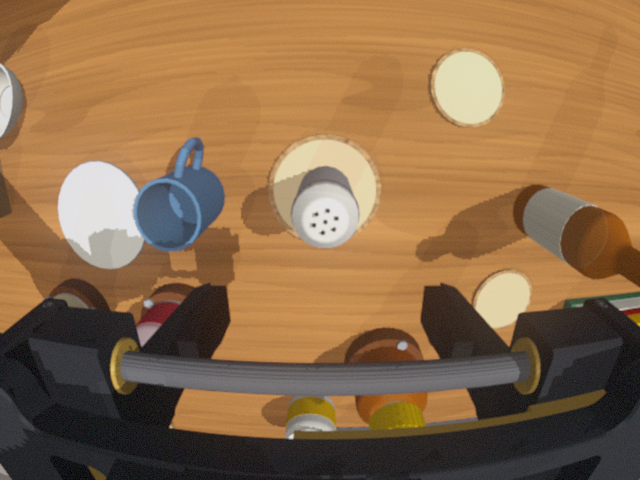

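The dredger is standing well inside the largest mat and nothing else has been disturbed. I'll go above the yellow cap, winding the wrist clockwise on the way.

Request:
move_arm:
  steps:
    - {"dx": -0.22, "dy": 0.07, "dz": 0, "roll": 0.0238}
    - {"dx": -0.45, "dy": 0.15, "dz": 0, "roll": 0.0476}
    - {"dx": -0.67, "dy": 0.22, "dz": 0, "roll": 0.0714}
    - {"dx": -0.88, "dy": 0.3, "dz": 0, "roll": 0.0952}
    - {"dx": -0.9, "dy": 0.3, "dz": 0, "roll": 0.119}

```text
t: 9.25
position: [0.5997, 0.2015, 0.2524]
orientation: [180.0, 0.1, 136.9]
ft_force: [-0.1, -0.3, -0.2]
gripper_width: 0.0881
grip_force: 0.0
```

Request:
move_arm:
  steps:
    - {"dx": -0.05, "dy": 0.1, "dz": 0, "roll": 0.0238}
    - {"dx": -0.11, "dy": 0.19, "dz": 0, "roll": 0.0476}
    - {"dx": -0.112, "dy": 0.196, "dz": 0, "roll": 0.0714}
    - {"dx": -0.112, "dy": 0.196, "dz": 0, "roll": 0.0952}
    - {"dx": -0.112, "dy": 0.196, "dz": 0, "roll": 0.119}

```text
t: 9.75
position: [0.6393, 0.2128, 0.253]
orientation: [-179.9, 0.0, 94.0]
ft_force: [-0.6, -1.2, -0.4]
gripper_width: 0.0884
grip_force: 0.0
```

```bash
cat >> h.py <<'E'
from scipy.optimize import least_squares
def fpix(c,X):
    p=np.asarray(X)@c["R"].T+c["t"]; th=np.arctan2(np.hypot(p[:,0],p[:,1]),p[:,2]); a=np.arctan2(p[:,1],p[:,0]); return np.stack([c["cx"]+c["fx"]*th*np.cos(a),c["cy"]+c["fy"]*th*np.sin(a)],1)
def capfit(name,x0=(.64,.213),zt=.158):
    c=arm.read_camera("wrist"); cv2.imwrite(f"pics/{name}.png",c["frame"][:,:,::-1])
    f=cv2.cvtColor(c["frame"],cv2.COLOR_RGB2HSV).astype(int)
    yel=((f[:,:,0]>20)&(f[:,:,0]<35)&(f[:,:,1]>150)&(f[:,:,2]>80)).astype(np.uint8)
    e=fpix(c,[(*x0,zt)])[0]; k=np.zeros_like(yel); u,v=e.astype(int); k[max(0,v-80):v+80,max(0,u-80):u+80]=1
    m=yel&k; n,l,st,_=cv2.connectedComponentsWithStats(m); m=(l==1+st[1:,4].argmax()).astype(np.uint8)
    a=np.linspace(0,2*np.pi,40)
    def sil(q):
        P=np.concatenate([fpix(c,np.stack([q[0]+.03*np.cos(a),q[1]+.03*np.sin(a),0*a+z],1)) for z in(zt-.042,zt)])
        s=np.zeros((1920,2560),np.uint8); cv2.fillConvexPoly(s,(cv2.convexHull(P.astype(np.float32))*4).astype(int),1); return cv2.resize(s*255,(640,480),interpolation=cv2.INTER_AREA)/255
    from scipy.optimize import minimize
    o=minimize(lambda q:np.abs(sil(q)-m).sum(),x0,method="Nelder-Mead",options=dict(initial_simplex=[x0,(x0[0]+.01,x0[1]),(x0[0],x0[1]+.01)],xatol=1e-4))
    return o.x,o.fun,m.sum(),e
E
python3 - <<'E'
from h import *
print(capfit("w3")); s=arm.read_state(); print(s["t"],s["position"],s["orientation"],s["joints"])
E
```

```text
(array([0.64432094, 0.21771505]), np.float64(222.92941176470586), np.uint64(6256), array([325.26011361, 238.11496928]))
9.8 [0.63919615 0.21304082 0.25294784] [-1.79944820e+02  3.21105834e-02  9.35854441e+01] [-43.44297269  35.70972873  33.21750943  84.71134389 -20.50497989
  65.76515734  -3.10997324]
```

View pics/w3.png

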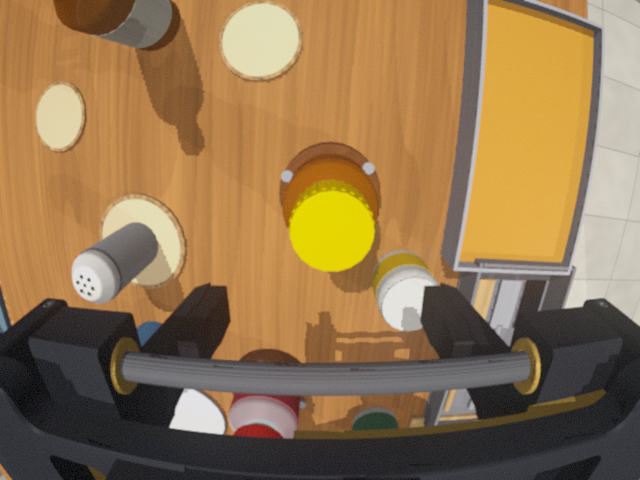

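The wrist view shows the yellow cap's top at about (333,230). The fit puts it at (0.644, 0.218), which agrees with the side camera. I'll correct for that, finish winding and check once more.

Request:
move_arm:
  steps:
    - {"dx": 0.022, "dy": 0.026, "dz": 0, "roll": 0.0238}
    - {"dx": 0.022, "dy": 0.026, "dz": 0, "roll": 0.0476}
    - {"dx": 0.022, "dy": 0.026, "dz": 0, "roll": 0.0714}
    - {"dx": 0.022, "dy": 0.026, "dz": 0, "roll": 0.0952}
    - {"dx": 0.022, "dy": 0.026, "dz": 0, "roll": 0.119}

```text
t: 10.3
position: [0.644, 0.2177, 0.2533]
orientation: [-180.0, 0.0, 51.3]
ft_force: [0.0, -0.6, -0.2]
gripper_width: 0.0882
grip_force: 0.0
```

Request:
move_arm:
  steps:
    - {"dx": 0, "dy": 0, "dz": 0, "roll": 0.0238}
    - {"dx": 0, "dy": 0, "dz": 0, "roll": 0.0476}
    - {"dx": 0, "dy": 0, "dz": 0, "roll": 0.0714}
    - {"dx": 0, "dy": 0, "dz": 0, "roll": 0.0952}
    - {"dx": 0, "dy": 0, "dz": 0, "roll": 0.119}

```text
t: 10.8
position: [0.644, 0.2177, 0.2533]
orientation: [180.0, 0.0, 8.5]
ft_force: [0.6, -0.2, 0.2]
gripper_width: 0.088
grip_force: 0.0
```

Request:
move_arm:
  steps:
    - {"dx": 0, "dy": 0, "dz": 0, "roll": 0.0238}
    - {"dx": 0, "dy": 0, "dz": 0, "roll": 0.0476}
    - {"dx": 0, "dy": 0, "dz": 0, "roll": 0.0714}
    - {"dx": 0, "dy": 0, "dz": 0, "roll": 0.0952}
    - {"dx": 0, "dy": 0, "dz": 0, "roll": 0.119}

```text
t: 11.3
position: [0.6441, 0.2177, 0.2533]
orientation: [180.0, 0.0, -34.4]
ft_force: [0.6, 0.5, 0.5]
gripper_width: 0.0881
grip_force: 0.0
```

```bash
python3 - <<'E'
from h import *
print(capfit("w4",(.644,.217))); s=arm.read_state(); print(s["t"],s["position"],s["orientation"],s["joints"])
E
```

```text
(array([0.64399054, 0.21669841]), np.float64(231.44313725490196), np.uint64(6210), array([326.61188546, 237.35391782]))
11.35 [0.64394155 0.21788878 0.25297007] [ 1.79933097e+02  3.48545155e-02 -3.47681832e+01] [ -57.81421759   47.63035981   62.92941719   84.53550153  -43.05910529
   74.36505145 -115.56204614]
```

Request:
move_arm:
  steps:
    - {"dx": 0, "dy": 0, "dz": 0.1, "roll": 0}
    - {"dx": 0, "dy": 0, "dz": 0.28, "roll": 0}
    - {"dx": 0, "dy": 0, "dz": 0.46, "roll": 0}
    - {"dx": 0, "dy": 0, "dz": 0.6, "roll": 0}
    - {"dx": 0, "dy": 0, "dz": 0.655, "roll": 0}

```text
t: 11.85
position: [0.6423, 0.2176, 0.1194]
orientation: [179.8, 0.2, -33.9]
ft_force: [-0.1, -1.3, -0.2]
gripper_width: 0.0878
grip_force: 0.0
```

Request:
move_arm:
  steps:
    - {"dx": 0, "dy": 0, "dz": 0, "roll": 0}
    - {"dx": 0, "dy": 0, "dz": 0, "roll": 0}
    - {"dx": 0, "dy": 0, "dz": 0, "roll": 0}
    - {"dx": 0, "dy": 0, "dz": 0, "roll": 0}
    - {"dx": 0, "dy": 0, "dz": 0, "roll": 0}
  hand: 0
  squeeze: 15

```text
t: 12.35
position: [0.6451, 0.2176, 0.1244]
orientation: [-179.9, -0.1, -34.2]
ft_force: [-1.1, -0.6, 4.9]
gripper_width: 0.0599
grip_force: 15.0
```

```bash
python3 - <<'E'
from h import *
s=arm.read_state(); print(s["t"],s["position"],s["orientation"],s["joints"],s["ft_force"],s["moment"],s["gripper_width"])
E
```

```text
12.35 [0.6451179  0.21763494 0.12441177] [-1.79913575e+02 -8.22264754e-02 -3.41700433e+01] [ -55.47133122   54.7649302    56.49774001   89.92692546  -49.76324785
   63.14199402 -110.57914434] [-1.09449719 -0.5757158   4.88582396] [-0.0818615   0.31676233 -0.0223424 ] 0.05991246798144128
```

Request:
move_arm:
  steps:
    - {"dx": 0, "dy": 0, "dz": -0.0017, "roll": -0.0238}
    - {"dx": 0, "dy": 0, "dz": -0.0033, "roll": -0.0476}
    - {"dx": 0, "dy": 0, "dz": -0.005, "roll": -0.0714}
    - {"dx": 0, "dy": 0, "dz": -0.0067, "roll": -0.0952}
    - {"dx": 0, "dy": 0, "dz": -0.0083, "roll": -0.119}

```text
t: 12.85
position: [0.6444, 0.2172, 0.125]
orientation: [180.0, -0.0, 9.0]
ft_force: [-0.4, -1.3, 1.2]
gripper_width: 0.0601
grip_force: 15.0
```

Request:
move_arm:
  steps:
    - {"dx": 0, "dy": 0, "dz": -0.0017, "roll": -0.0238}
    - {"dx": 0, "dy": 0, "dz": -0.0033, "roll": -0.0476}
    - {"dx": 0, "dy": 0, "dz": -0.005, "roll": -0.0714}
    - {"dx": 0, "dy": 0, "dz": -0.0067, "roll": -0.0952}
    - {"dx": 0, "dy": 0, "dz": -0.0083, "roll": -0.119}

```text
t: 13.35
position: [0.6446, 0.2174, 0.1267]
orientation: [180.0, -0.0, 51.8]
ft_force: [0.5, -0.1, 0.5]
gripper_width: 0.06
grip_force: 15.0
```

```bash
python3 - <<'E'
from h import *
s=arm.read_state(); print(s["t"],s["position"],s["orientation"],s["joints"],s["ft_force"],s["moment"],s["gripper_width"])
E
```

```text
13.35 [0.64457912 0.21737168 0.12668143] [ 1.79955051e+02 -2.11523044e-02  5.18344870e+01] [-46.20198049  46.33360868  37.89626529  89.32563945 -32.50000965
  55.71099274 -36.39018794] [ 0.51776852 -0.10494161  0.47676566] [-0.13418478  0.09463597 -0.02584143] 0.05999218235024467
```

Forces are low and the turning is smooth. Four more to finish the first stroke.

Request:
move_arm:
  steps:
    - {"dx": 0, "dy": 0, "dz": -0.0017, "roll": -0.0238}
    - {"dx": 0, "dy": 0, "dz": -0.0033, "roll": -0.0476}
    - {"dx": 0, "dy": 0, "dz": -0.005, "roll": -0.0714}
    - {"dx": 0, "dy": 0, "dz": -0.0067, "roll": -0.0952}
    - {"dx": 0, "dy": 0, "dz": -0.0083, "roll": -0.119}

```text
t: 13.85
position: [0.6445, 0.2175, 0.1283]
orientation: [180.0, 0.0, 94.7]
ft_force: [-0.4, -0.8, -0.8]
gripper_width: 0.0596
grip_force: 15.0
```

Request:
move_arm:
  steps:
    - {"dx": 0, "dy": 0, "dz": -0.0017, "roll": -0.0238}
    - {"dx": 0, "dy": 0, "dz": -0.0033, "roll": -0.0476}
    - {"dx": 0, "dy": 0, "dz": -0.005, "roll": -0.0714}
    - {"dx": 0, "dy": 0, "dz": -0.0067, "roll": -0.0952}
    - {"dx": 0, "dy": 0, "dz": -0.0083, "roll": -0.119}

```text
t: 14.35
position: [0.6442, 0.2179, 0.1299]
orientation: [180.0, -0.0, 137.5]
ft_force: [-0.9, 0.6, 1.5]
gripper_width: 0.0599
grip_force: 15.0
```

Request:
move_arm:
  steps:
    - {"dx": 0, "dy": 0, "dz": -0.0017, "roll": -0.0238}
    - {"dx": 0, "dy": 0, "dz": -0.0033, "roll": -0.0476}
    - {"dx": 0, "dy": 0, "dz": -0.005, "roll": -0.0714}
    - {"dx": 0, "dy": 0, "dz": -0.0067, "roll": -0.0952}
    - {"dx": 0, "dy": 0, "dz": -0.0083, "roll": -0.119}

```text
t: 14.85
position: [0.6437, 0.2178, 0.1315]
orientation: [180.0, -0.1, -179.6]
ft_force: [-3.2, 0.5, 1.5]
gripper_width: 0.0598
grip_force: 15.0
```

```bash
python3 - <<'E'
from h import *
s=arm.read_state(); print(s["t"],s["position"],s["orientation"],s["joints"],s["ft_force"],s["moment"],s["gripper_width"])
E
```

```text
14.85 [0.64365041 0.21778604 0.13148047] [ 1.79997760e+02 -6.46338905e-02 -1.79644362e+02] [-26.6437388   40.40029756   6.35375115  87.87062124  -5.24933706
  52.07953563  71.79481388] [-3.18765618  0.48526649  1.45891108] [ 0.05169296  0.59333985 -0.10202937] 0.05978805354353909
```

Request:
move_arm:
  steps:
    - {"dx": 0, "dy": 0, "dz": -0.0017, "roll": -0.0238}
    - {"dx": 0, "dy": 0, "dz": -0.0033, "roll": -0.0476}
    - {"dx": 0, "dy": 0, "dz": -0.005, "roll": -0.0714}
    - {"dx": 0, "dy": 0, "dz": -0.0067, "roll": -0.0952}
    - {"dx": 0, "dy": 0, "dz": -0.0083, "roll": -0.119}

```text
t: 15.35
position: [0.6434, 0.2175, 0.133]
orientation: [180.0, -0.1, -136.8]
ft_force: [-2.5, -0.5, 2.4]
gripper_width: 0.0597
grip_force: 15.0
```

Request:
move_arm:
  steps:
    - {"dx": 0, "dy": 0, "dz": -0.0017, "roll": -0.0238}
    - {"dx": 0, "dy": 0, "dz": -0.0033, "roll": -0.0476}
    - {"dx": 0, "dy": 0, "dz": -0.005, "roll": -0.0714}
    - {"dx": 0, "dy": 0, "dz": -0.0067, "roll": -0.0952}
    - {"dx": 0, "dy": 0, "dz": -0.0083, "roll": -0.119}

```text
t: 15.85
position: [0.6434, 0.2173, 0.1347]
orientation: [179.9, -0.1, -94.0]
ft_force: [-3.7, -1.2, 2.1]
gripper_width: 0.0598
grip_force: 15.0
```

```bash
python3 - <<'E'
from h import *
s=arm.read_state(); print(s["t"],s["position"],s["orientation"],s["joints"],s["ft_force"],s["moment"],s["gripper_width"])
E
```

```text
15.85 [0.64339163 0.21725923 0.13465767] [ 1.79900188e+02 -6.38390022e-02 -9.39778362e+01] [-12.96628     40.9202848  -14.54105988  86.80299924  11.75596556
  53.89747761 144.95605388] [-3.66626208 -1.21398168  2.14303952] [-0.08585661  0.79810717 -0.12942903] 0.059830645306036136
```

Request:
move_arm:
  steps:
    - {"dx": 0, "dy": 0, "dz": 0, "roll": 0}
    - {"dx": 0, "dy": 0, "dz": 0, "roll": 0}
    - {"dx": 0, "dy": 0, "dz": 0, "roll": 0}
    - {"dx": 0, "dy": 0, "dz": 0, "roll": 0}
  hand: 1

```text
t: 16.25
position: [0.6444, 0.2177, 0.1346]
orientation: [-180.0, -0.0, -94.4]
ft_force: [-1.1, -0.1, -0.4]
gripper_width: 0.0876
grip_force: 0.0
```

Request:
move_arm:
  steps:
    - {"dx": 0, "dy": 0, "dz": 0, "roll": 0.0238}
    - {"dx": 0, "dy": 0, "dz": 0, "roll": 0.0476}
    - {"dx": 0, "dy": 0, "dz": 0, "roll": 0.0714}
    - {"dx": 0, "dy": 0, "dz": 0, "roll": 0.0952}
    - {"dx": 0, "dy": 0, "dz": 0, "roll": 0.119}

```text
t: 16.75
position: [0.6443, 0.2178, 0.1346]
orientation: [-180.0, 0.0, -137.6]
ft_force: [1.0, -0.1, 0.0]
gripper_width: 0.0884
grip_force: 0.0
```

Request:
move_arm:
  steps:
    - {"dx": 0, "dy": 0, "dz": 0, "roll": 0.0238}
    - {"dx": 0, "dy": 0, "dz": 0, "roll": 0.0476}
    - {"dx": 0, "dy": 0, "dz": 0, "roll": 0.0714}
    - {"dx": 0, "dy": 0, "dz": 0, "roll": 0.0952}
    - {"dx": 0, "dy": 0, "dz": 0, "roll": 0.119}

```text
t: 17.25
position: [0.6443, 0.2179, 0.1346]
orientation: [180.0, 0.0, 179.6]
ft_force: [-0.1, 0.4, 1.1]
gripper_width: 0.0882
grip_force: 0.0
```

Request:
move_arm:
  steps:
    - {"dx": 0, "dy": 0, "dz": 0, "roll": 0.0238}
    - {"dx": 0, "dy": 0, "dz": 0, "roll": 0.0476}
    - {"dx": 0, "dy": 0, "dz": 0, "roll": 0.0714}
    - {"dx": 0, "dy": 0, "dz": 0, "roll": 0.0952}
    - {"dx": 0, "dy": 0, "dz": 0, "roll": 0.119}

```text
t: 17.75
position: [0.6443, 0.2181, 0.1347]
orientation: [180.0, 0.0, 136.8]
ft_force: [0.1, 0.3, -0.1]
gripper_width: 0.0877
grip_force: 0.0
```

Request:
move_arm:
  steps:
    - {"dx": 0, "dy": 0, "dz": 0, "roll": 0.0238}
    - {"dx": 0, "dy": 0, "dz": 0, "roll": 0.0476}
    - {"dx": 0, "dy": 0, "dz": 0, "roll": 0.0714}
    - {"dx": 0, "dy": 0, "dz": 0, "roll": 0.0952}
    - {"dx": 0, "dy": 0, "dz": 0, "roll": 0.119}

```text
t: 18.25
position: [0.6443, 0.2181, 0.1347]
orientation: [180.0, -0.0, 93.9]
ft_force: [0.2, 0.2, 0.2]
gripper_width: 0.088
grip_force: 0.0
```

Request:
move_arm:
  steps:
    - {"dx": 0, "dy": 0, "dz": 0, "roll": 0.0238}
    - {"dx": 0, "dy": 0, "dz": 0, "roll": 0.0476}
    - {"dx": 0, "dy": 0, "dz": 0, "roll": 0.0714}
    - {"dx": 0, "dy": 0, "dz": 0, "roll": 0.0952}
    - {"dx": 0, "dy": 0, "dz": 0, "roll": 0.119}

```text
t: 18.75
position: [0.6443, 0.2182, 0.1347]
orientation: [180.0, -0.0, 51.1]
ft_force: [0.2, -0.3, -0.8]
gripper_width: 0.0886
grip_force: 0.0
```

```bash
python3 - <<'E'
from h import *
s=arm.read_state(); print(s["t"],s["position"],s["orientation"],s["joints"],s["ft_force"],s["moment"],s["gripper_width"])
E
```

```text
18.75 [0.64431964 0.21820346 0.13469724] [ 1.79989441e+02 -2.94005382e-02  5.11096049e+01] [-46.33000915  45.7406764   38.03085763  89.09050351 -31.99648964
  56.40218203 -37.53469499] [ 0.16131299 -0.31484507 -0.82054668] [-0.06754212  0.12109747  0.04054885] 0.08856852270931433
```

Request:
move_arm:
  steps:
    - {"dx": -0.005, "dy": 0, "dz": 0, "roll": 0.0238}
    - {"dx": -0.005, "dy": 0, "dz": 0, "roll": 0.0476}
    - {"dx": -0.005, "dy": 0, "dz": 0, "roll": 0.0714}
    - {"dx": -0.005, "dy": 0, "dz": 0, "roll": 0.0952}
    - {"dx": -0.005, "dy": 0, "dz": 0, "roll": 0.119}

```text
t: 19.25
position: [0.6437, 0.2176, 0.1347]
orientation: [-180.0, -0.0, 8.3]
ft_force: [0.1, 0.0, -0.1]
gripper_width: 0.0886
grip_force: 0.0
```

Request:
move_arm:
  steps:
    - {"dx": 0, "dy": 0, "dz": 0, "roll": 0.0238}
    - {"dx": 0, "dy": 0, "dz": 0, "roll": 0.0476}
    - {"dx": 0, "dy": 0, "dz": 0, "roll": 0.0714}
    - {"dx": 0, "dy": 0, "dz": 0, "roll": 0.0952}
    - {"dx": 0, "dy": 0, "dz": 0, "roll": 0.119}

```text
t: 19.75
position: [0.6437, 0.2176, 0.1347]
orientation: [-180.0, -0.0, -34.5]
ft_force: [0.1, 0.1, 0.2]
gripper_width: 0.0882
grip_force: 0.0
```

Request:
move_arm:
  steps:
    - {"dx": 0, "dy": 0, "dz": 0, "roll": 0.0238}
    - {"dx": 0, "dy": 0, "dz": 0, "roll": 0.045}

```text
t: 19.95
position: [0.6436, 0.2177, 0.1346]
orientation: [-180.0, 0.0, -50.7]
ft_force: [0.1, 0.5, 0.0]
gripper_width: 0.0883
grip_force: 0.0
```

Request:
move_arm:
  steps:
    - {"dx": 0, "dy": 0, "dz": 0, "roll": 0}
    - {"dx": 0, "dy": 0, "dz": 0, "roll": 0}
    - {"dx": 0, "dy": 0, "dz": 0, "roll": 0}
    - {"dx": 0, "dy": 0, "dz": 0, "roll": 0}
    - {"dx": 0, "dy": 0, "dz": 0, "roll": 0}
  hand: 0

```text
t: 20.45
position: [0.6438, 0.217, 0.1347]
orientation: [-180.0, 0.0, -50.3]
ft_force: [0.5, 0.2, 0.1]
gripper_width: 0.0599
grip_force: 15.0
```

```bash
python3 - <<'E'
from h import *
s=arm.read_state(); print(s["t"],s["position"],s["orientation"],s["joints"],s["ft_force"],s["moment"],s["gripper_width"])
E
```

```text
20.45 [0.64375765 0.21704271 0.13474389] [-1.79969954e+02  1.53856662e-02 -5.03369300e+01] [ -56.96480361   55.84893073   60.13092943   89.88470783  -51.96090291
   65.72686391 -125.25575271] [0.54358552 0.18001902 0.10419283] [ 0.01260122  0.19182995 -0.01288235] 0.05990268353240749
```

Request:
move_arm:
  steps:
    - {"dx": 0, "dy": 0, "dz": -0.0017, "roll": -0.0238}
    - {"dx": 0, "dy": 0, "dz": -0.0033, "roll": -0.0476}
    - {"dx": 0, "dy": 0, "dz": -0.005, "roll": -0.0714}
    - {"dx": 0, "dy": 0, "dz": -0.0067, "roll": -0.0952}
    - {"dx": 0, "dy": 0, "dz": -0.0083, "roll": -0.119}

```text
t: 20.95
position: [0.6439, 0.2169, 0.1364]
orientation: [-180.0, -0.0, -7.2]
ft_force: [0.9, -0.5, -1.1]
gripper_width: 0.0595
grip_force: 15.0
```

Request:
move_arm:
  steps:
    - {"dx": 0, "dy": 0, "dz": -0.0017, "roll": -0.0238}
    - {"dx": 0, "dy": 0, "dz": -0.0033, "roll": -0.0476}
    - {"dx": 0, "dy": 0, "dz": -0.005, "roll": -0.0714}
    - {"dx": 0, "dy": 0, "dz": -0.0067, "roll": -0.0952}
    - {"dx": 0, "dy": 0, "dz": -0.0083, "roll": -0.119}

```text
t: 21.45
position: [0.6438, 0.2171, 0.1381]
orientation: [-180.0, -0.0, 35.7]
ft_force: [0.9, 0.8, -0.3]
gripper_width: 0.0596
grip_force: 15.0
```

Request:
move_arm:
  steps:
    - {"dx": 0, "dy": 0, "dz": -0.0017, "roll": -0.0238}
    - {"dx": 0, "dy": 0, "dz": -0.0033, "roll": -0.0476}
    - {"dx": 0, "dy": 0, "dz": -0.005, "roll": -0.0714}
    - {"dx": 0, "dy": 0, "dz": -0.0067, "roll": -0.0952}
    - {"dx": 0, "dy": 0, "dz": -0.0083, "roll": -0.119}

```text
t: 21.95
position: [0.6436, 0.2171, 0.1397]
orientation: [-180.0, -0.0, 78.5]
ft_force: [-0.2, 0.5, -0.6]
gripper_width: 0.0595
grip_force: 15.0
```

Request:
move_arm:
  steps:
    - {"dx": 0, "dy": 0, "dz": -0.0017, "roll": -0.0238}
    - {"dx": 0, "dy": 0, "dz": -0.0033, "roll": -0.0476}
    - {"dx": 0, "dy": 0, "dz": -0.005, "roll": -0.0714}
    - {"dx": 0, "dy": 0, "dz": -0.0067, "roll": -0.0952}
    - {"dx": 0, "dy": 0, "dz": -0.0083, "roll": -0.119}

```text
t: 22.45
position: [0.6435, 0.2169, 0.1414]
orientation: [-180.0, -0.0, 121.4]
ft_force: [-1.3, 0.1, 0.5]
gripper_width: 0.0596
grip_force: 15.0
```

Request:
move_arm:
  steps:
    - {"dx": 0, "dy": 0, "dz": -0.0017, "roll": -0.0238}
    - {"dx": 0, "dy": 0, "dz": -0.0033, "roll": -0.0476}
    - {"dx": 0, "dy": 0, "dz": -0.005, "roll": -0.0714}
    - {"dx": 0, "dy": 0, "dz": -0.0067, "roll": -0.0952}
    - {"dx": 0, "dy": 0, "dz": -0.0083, "roll": -0.119}

```text
t: 22.95
position: [0.6436, 0.2165, 0.143]
orientation: [-180.0, 0.0, 164.2]
ft_force: [-1.3, -1.0, 0.4]
gripper_width: 0.0599
grip_force: 15.0
```

Request:
move_arm:
  steps:
    - {"dx": 0, "dy": 0, "dz": -0.0017, "roll": -0.0238}
    - {"dx": 0, "dy": 0, "dz": -0.0033, "roll": -0.0476}
    - {"dx": 0, "dy": 0, "dz": -0.005, "roll": -0.0714}
    - {"dx": 0, "dy": 0, "dz": -0.0067, "roll": -0.0952}
    - {"dx": 0, "dy": 0, "dz": -0.0083, "roll": -0.119}

```text
t: 23.45
position: [0.6438, 0.2163, 0.1447]
orientation: [-180.0, 0.0, -153.0]
ft_force: [0.0, 0.7, -0.3]
gripper_width: 0.0598
grip_force: 15.0
```

```bash
python3 - <<'E'
from h import *
s=arm.read_state(); print(s["t"],s["position"],s["orientation"],s["joints"],s["ft_force"],s["moment"],s["gripper_width"])
E
```

```text
23.45 [0.6437911  0.21630414 0.14466154] [-1.79968303e+02  2.05273686e-03 -1.53003434e+02] [-22.64111983  39.30960634   0.39452304  87.31807785  -0.27228706
  53.36866985  94.82314912] [ 0.00185356  0.66642561 -0.26649613] [ 0.0863454   0.03492975 -0.06701714] 0.059811142296917884
```

Request:
move_arm:
  steps:
    - {"dx": 0, "dy": 0, "dz": -0.0017, "roll": -0.0238}
    - {"dx": 0, "dy": 0, "dz": -0.0033, "roll": -0.0476}
    - {"dx": 0, "dy": 0, "dz": -0.005, "roll": -0.0714}
    - {"dx": 0, "dy": 0, "dz": -0.0067, "roll": -0.0952}
    - {"dx": 0, "dy": 0, "dz": -0.0083, "roll": -0.119}

```text
t: 23.95
position: [0.6439, 0.2162, 0.1463]
orientation: [-180.0, -0.0, -110.2]
ft_force: [0.9, -1.1, 1.0]
gripper_width: 0.0596
grip_force: 15.0
```

Request:
move_arm:
  steps:
    - {"dx": 0, "dy": 0, "dz": -0.0017, "roll": -0.0238}
    - {"dx": 0, "dy": 0, "dz": -0.0035, "roll": -0.0476}
    - {"dx": 0, "dy": 0, "dz": -0.0045, "roll": -0.058}
    - {"dx": 0, "dy": 0, "dz": -0.0045, "roll": -0.058}

```text
t: 24.35
position: [0.6439, 0.2163, 0.1472]
orientation: [-180.0, -0.0, -89.6]
ft_force: [0.5, 0.0, 1.2]
gripper_width: 0.0597
grip_force: 15.0
```

Request:
move_arm:
  steps:
    - {"dx": 0, "dy": 0, "dz": -0.007, "roll": 0}
    - {"dx": 0, "dy": 0, "dz": -0.014, "roll": 0}
    - {"dx": 0, "dy": 0, "dz": -0.014, "roll": 0}

```text
t: 24.65
position: [0.6437, 0.2169, 0.15]
orientation: [-180.0, -0.0, -89.7]
ft_force: [0.6, -0.7, -1.7]
gripper_width: 0.0593
grip_force: 15.0
```

```bash
python3 - <<'E'
from h import *
s=arm.read_state(); print(s["t"],s["position"],s["orientation"],s["joints"],s["ft_force"],s["moment"],s["gripper_width"])
E
```

```text
24.65 [0.64366681 0.21690588 0.14997292] [-1.79990775e+02 -1.23100997e-02 -8.96659634e+01] [-12.66676822  39.86875798 -14.94470593  86.40295316  11.62540013
  55.24983307 149.40196856] [ 0.55758171 -0.66603866 -1.68505052] [0.05239087 0.10588388 0.05313912] 0.059349278868485136
```

The cap is off the thread: I can lift it with only its weight showing. Raise it clear and carry it over.

Request:
move_arm:
  steps:
    - {"dx": 0, "dy": 0, "dz": -0.06, "roll": 0}
    - {"dx": 0, "dy": 0, "dz": -0.16, "roll": 0}
    - {"dx": 0, "dy": 0, "dz": -0.32, "roll": 0}
    - {"dx": 0, "dy": 0, "dz": -0.46, "roll": 0}
    - {"dx": 0, "dy": 0, "dz": -0.5, "roll": 0}
  squeeze: 20

```text
t: 25.15
position: [0.6454, 0.2178, 0.2543]
orientation: [-179.7, 0.1, -89.6]
ft_force: [1.0, -0.5, -0.6]
gripper_width: 0.0594
grip_force: 20.0
```

Request:
move_arm:
  steps:
    - {"dx": 0.1, "dy": 0.06, "dz": 0, "roll": 0.0238}
    - {"dx": 0.3, "dy": 0.17, "dz": 0, "roll": 0.0476}
    - {"dx": 0.5, "dy": 0.28, "dz": 0, "roll": 0.0714}
    - {"dx": 0.7, "dy": 0.39, "dz": 0, "roll": 0.0952}
    - {"dx": 0.9, "dy": 0.5, "dz": 0, "roll": 0.119}

```text
t: 25.65
position: [0.5433, 0.0347, 0.2494]
orientation: [180.0, -0.0, -132.8]
ft_force: [-0.3, -0.1, 0.2]
gripper_width: 0.0596
grip_force: 20.0
```

Request:
move_arm:
  steps:
    - {"dx": 0.2, "dy": -0.01, "dz": 0, "roll": 0.0238}
    - {"dx": 0.4, "dy": -0.02, "dz": 0, "roll": 0.0476}
    - {"dx": 0.6, "dy": -0.03, "dz": 0, "roll": 0.0714}
    - {"dx": 0.77, "dy": -0.04, "dz": 0, "roll": 0.0952}
    - {"dx": 0.84, "dy": -0.045, "dz": 0, "roll": 0.119}

```text
t: 26.15
position: [0.4353, -0.0964, 0.2494]
orientation: [-180.0, -0.1, -175.9]
ft_force: [-0.1, 0.5, -0.8]
gripper_width: 0.0596
grip_force: 20.0
```

Request:
move_arm:
  steps:
    - {"dx": 0.003, "dy": -0.1, "dz": 0, "roll": 0.0238}
    - {"dx": 0.006, "dy": -0.2, "dz": 0, "roll": 0.0476}
    - {"dx": 0.012, "dy": -0.27, "dz": 0, "roll": 0.068}
    - {"dx": 0.012, "dy": -0.28, "dz": 0, "roll": 0.068}
    - {"dx": 0.012, "dy": -0.28, "dz": 0, "roll": 0.068}

```text
t: 26.65
position: [0.44, -0.1494, 0.2496]
orientation: [180.0, -0.0, 160.4]
ft_force: [-0.2, -0.3, -0.5]
gripper_width: 0.0596
grip_force: 20.0
```

Request:
move_arm:
  steps:
    - {"dx": 0, "dy": 0, "dz": 0.15, "roll": 0}
    - {"dx": 0, "dy": 0, "dz": 0.35, "roll": 0}
    - {"dx": 0, "dy": 0, "dz": 0.52, "roll": 0}
    - {"dx": 0, "dy": 0, "dz": 0.6, "roll": 0}
    - {"dx": 0, "dy": 0, "dz": 0.6, "roll": 0}

```text
t: 27.15
position: [0.4386, -0.148, 0.1278]
orientation: [-180.0, -0.3, 160.4]
ft_force: [-0.1, -0.1, -1.1]
gripper_width: 0.0596
grip_force: 20.0
```

```bash
python3 - <<'E'
from h import *
s=arm.read_state(); print(s["t"],s["position"],s["orientation"],s["joints"])
c=arm.read_camera("wrist"); cv2.imwrite("pics/w5.png",c["frame"][:,:,::-1]); print(-c["R"].T@c["t"])
E
```

```text
27.15 [ 0.43855156 -0.14803265  0.1277967 ] [-179.99957014   -0.29118986  160.44744743] [  6.57475198  22.91375754   7.87245305 120.8321498   -5.14935158
  36.84935704  88.42048406]
[ 0.36410719 -0.12106632  0.27413503]
```

View pics/w5.png

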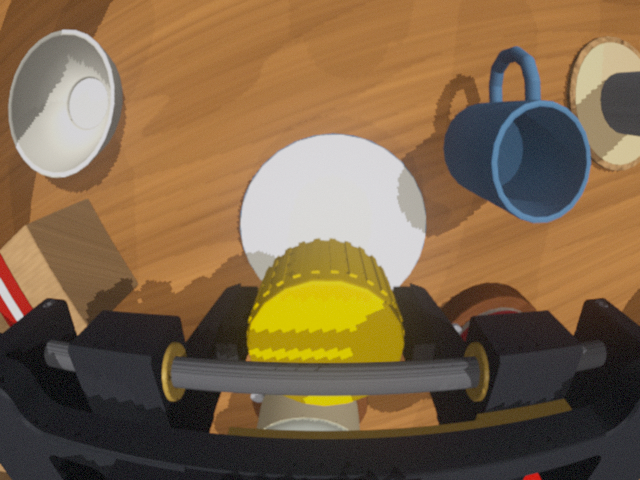

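The cap is upright in the grip over the white plate, which spans roughly (240–425, 135–290). The mug is to the right, clear of the gripper. Lower it.

Request:
move_arm:
  steps:
    - {"dx": 0, "dy": -0.01, "dz": 0.1, "roll": 0}
    - {"dx": 0, "dy": -0.01, "dz": 0.22, "roll": 0}
    - {"dx": 0, "dy": -0.01, "dz": 0.34, "roll": 0}
    - {"dx": 0, "dy": -0.01, "dz": 0.44, "roll": 0}
    - {"dx": 0, "dy": -0.01, "dz": 0.495, "roll": 0}

```text
t: 27.7
position: [0.4403, -0.1511, 0.0308]
orientation: [180.0, 0.0, 160.3]
ft_force: [-0.1, -0.9, -0.9]
gripper_width: 0.0593
grip_force: 20.0
```

Request:
move_arm:
  steps:
    - {"dx": 0, "dy": 0, "dz": 0.005, "roll": 0}
    - {"dx": 0, "dy": 0, "dz": 0.012, "roll": 0}
    - {"dx": 0, "dy": 0, "dz": 0.02, "roll": 0}
    - {"dx": 0, "dy": 0, "dz": 0.02, "roll": 0}

```text
t: 28.1
position: [0.4401, -0.1517, 0.0275]
orientation: [180.0, 0.1, 160.2]
ft_force: [-0.2, -0.2, 0.1]
gripper_width: 0.0595
grip_force: 20.0
```

Request:
move_arm:
  steps:
    - {"dx": 0, "dy": 0, "dz": 0.01, "roll": 0}
    - {"dx": 0, "dy": 0, "dz": 0.02, "roll": 0}
    - {"dx": 0, "dy": 0, "dz": 0.03, "roll": 0}
    - {"dx": 0, "dy": 0, "dz": 0.03, "roll": 0}

```text
t: 28.5
position: [0.4393, -0.1516, 0.0206]
orientation: [-180.0, -0.0, 160.2]
ft_force: [0.0, 0.3, -1.3]
gripper_width: 0.0593
grip_force: 20.0
```

Request:
move_arm:
  steps:
    - {"dx": 0, "dy": 0, "dz": 0.007, "roll": 0}
    - {"dx": 0, "dy": 0, "dz": 0.007, "roll": 0}

```text
t: 28.7
position: [0.4394, -0.1516, 0.0198]
orientation: [180.0, -0.0, 160.2]
ft_force: [-2.0, -0.0, 6.6]
gripper_width: 0.0599
grip_force: 20.0
```

Request:
move_arm:
  steps:
    - {"dx": 0, "dy": 0, "dz": 0, "roll": 0}
    - {"dx": 0, "dy": 0, "dz": 0, "roll": 0}
    - {"dx": 0, "dy": 0, "dz": 0, "roll": 0}
    - {"dx": 0, "dy": 0, "dz": 0, "roll": 0}
    - {"dx": 0, "dy": 0, "dz": 0, "roll": 0}
  hand: 1

```text
t: 29.2
position: [0.4396, -0.1516, 0.0194]
orientation: [180.0, 0.0, 160.2]
ft_force: [-0.3, 0.6, -0.7]
gripper_width: 0.0882
grip_force: 0.0
```

Request:
move_arm:
  steps:
    - {"dx": 0, "dy": 0, "dz": -0.08, "roll": 0}
    - {"dx": 0, "dy": 0, "dz": -0.25, "roll": 0}
    - {"dx": 0, "dy": 0, "dz": -0.45, "roll": 0}
    - {"dx": 0, "dy": 0, "dz": -0.7, "roll": 0}
    - {"dx": 0, "dy": 0, "dz": -0.95, "roll": 0}

```text
t: 29.7
position: [0.4389, -0.1515, 0.2111]
orientation: [-180.0, -0.0, 160.2]
ft_force: [1.7, 0.0, -0.4]
gripper_width: 0.0882
grip_force: 0.0
```

Request:
move_arm:
  steps:
    - {"dx": 0, "dy": 0, "dz": -0.1, "roll": 0}
    - {"dx": 0, "dy": 0, "dz": -0.2, "roll": 0}
    - {"dx": 0, "dy": 0, "dz": -0.2, "roll": 0}
    - {"dx": 0, "dy": 0, "dz": -0.2, "roll": 0}

```text
t: 30.1
position: [0.4394, -0.1515, 0.249]
orientation: [180.0, -0.0, 160.2]
ft_force: [-0.4, -0.2, 0.1]
gripper_width: 0.0881
grip_force: 0.0
```

```bash
python3 - <<'E'
from h import *
s=arm.read_state(); print(s["t"],s["position"],s["qvel"].round(2),s["ft_force"])
c=arm.read_camera("side"); w=arm.read_camera("wrist"); im=np.hstack([cv2.resize(w["frame"],(400,300)),cv2.resize(c["frame"],(400,300))]); crop=cv2.resize(c["frame"][140:440,180:580],(800,600)); 
cv2.imwrite("pics/f1.png",crop[:,:,::-1]); cv2.imwrite("pics/f2.png",w["frame"][:,:,::-1])
E
```

```text
30.1 [ 0.43935793 -0.15150674  0.2490425 ] [ 0.14  1.17 -0.11  1.03 -0.02 -0.06  0.04] [-0.36871383 -0.23031828  0.05673838]
```

View pics/f1.png

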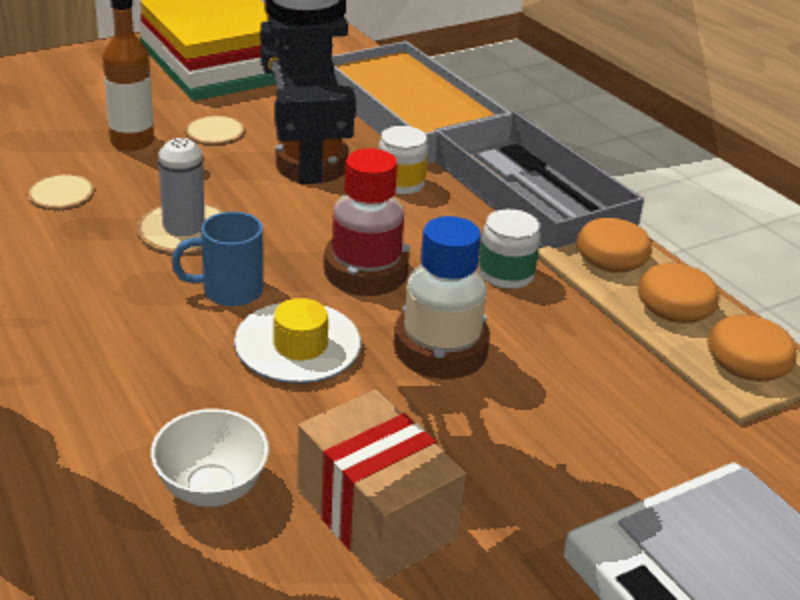

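View pics/f2.png

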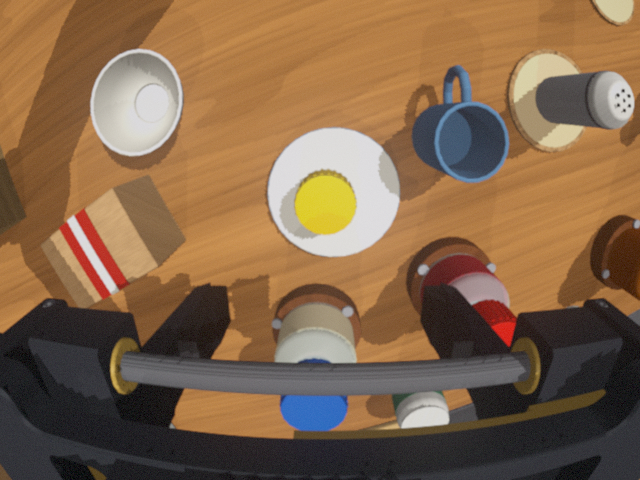

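The cap stands flat and well inside the plate at (325,205) in the wrist view, and the dredger stands on the mat. Nothing else has moved, so I'm handing the job in.

```bash
python3 -c "
from bench import arm
print(arm.job_done())"
```

```text
the job is handed in; nothing more can be done
None
```

The job is handed in at about 30 s: the dredger stands on the cork mat and the unscrewed yellow cap sits right way up on the white plate, with nothing else seen to have moved; the hand-in returned no verdict.

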